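Click the capping driver home on the tall bottle

TASK

Three filled white bottles stand in capping stands, each with a torque driver seated on its cap. Tighten the cap of the tallest, slimmest bottle: turn its driver clockwise (seen from above) until it clicks past its detent and stays there, then let go of it. Leave the drivers of the squat jar and the cone-shouldered bottle unturned.

Things in the scene. Friction and masses are not known exactly. Their poses are not given: they have to be found in the camera images.
- tall_grip (a point): Grip point on the tall slim bottle's (44 mm wide) driver: black upright bar 52 long, 14 wide, 40 high on a 40 mm disc. On the vertical turning axis, 205 mm above the bench, 13 below the bar's top, 25 above the disc, which tops all else on the stand (fixed; base 116 mm across). x along the bar to its white stripe, y across its width, z up; turns with the driver. Grip across the width from above.
- tall_driver (a joint): Driver angle (rad), grows clockwise seen from above. Starts at 0 to 0.2, bar stripe near the first black mark on the collar. A spring detent resists with up to 0.12 N m until the crest at 0.6 (let go before that, it springs back), then it snaps on into its clicked rest at 1.1 (second mark); hard stop at 1.2. Turning the bar by about 1.0 in one grasp does it.
- flask_driver (a joint): Driver angle (rad) of the middle-sized bottle, 62 mm wide with a cone shoulder, bar top 183 mm above the bench. Its driver is built exactly like the tall bottle's: reads 0 to 0.2 rad at the start, grows clockwise seen from above. Not to be turned past 0.4.
- jar_driver (a joint): Driver angle (rad) of the squat wide jar, 80 mm wide, bar top 153 mm above the bench. Its driver is built exactly like the tall bottle's: reads 0 to 0.2 rad at the start, grows clockwise seen from above. Not to be turned past 0.4.

How it is judged:
At the end, for the whole second after the job is handed in: The tall bottle's driver rests past its detent, above 0.9 rad (clicked rest 1.1), and is not turning; the other two drivers are below 0.4 rad (value of joint tall_driver above 0.9 rad and value of joint each of flask_driver, jar_driver below 0.4 rad and velocity of joint tall_driver below 0.2 rad/s); the robot touches nothing.
It fails at once if the flask's driver is turned (value of joint flask_driver above 0.4 rad).
It fails at once if the jar's driver is turned (value of joint jar_driver above 0.4 rad).
It also fails if it takes over 32 s, if anything falls off the work surface, if the arm or the gripper's body presses on something with over 40 N, if the wrist force passes 120 N, or if a joint passes its speed limit or range.

ROBOT

A 6-joint arm with a two-finger parallel gripper is mounted at the origin on the work surface. World frame = base frame: x ahead of the robot, y to its left, z up, the work surface at z = 0. Lengths are in m, angles in rad, forces in N, time in s.
With the tool pointing down it reaches from about 0.25 to 0.775 m from the base axis. Payload 4 kg.
Tool frame: the origin (TCP) lies between the finger pads; the fingertips stand 19 mm ahead of it and the grasp point (between the pads) is the TCP (r.nose_length is the distance from the TCP to the fingertips, in m); z points along the fingers, y is the direction in which the jaws open and shut (so a half turn about z gives the same grasp; the last joint's range is limited). The gripper opens to 94 mm and grips with 3 to 60 N. Pads are 16 mm wide; open, the fingers measure 119 mm over their backs; the gripper's body (75 mm by 177 mm) begins 78 mm behind the grasp point.
Start: joints at [-1.409, 0.087, 1.371, -0, 1.684, -0.103], TCP at [0.144, -0.531, 0.225] pointing down, gripper open.
Joint ranges: [-3.1, 3.1], [-0.76, 2.03], [0.27, 2.55], [-1.08, 4.22], [0.17, 2.65], [-2.57, 2.57]. Speed limits (rad/s): [2.79, 2.79, 3.14, 3.14, 3.14, 3.14].

INTERFACE

Orientations are given as [roll, pitch, yaw] about the fixed x, y, z axes, in that order (R = Rz(yaw) Ry(pitch) Rx(roll)).
In Python, from plant import r, cams, job_done gives the robot as it stands. The module is installed in compiled form; this text tells all that it offers.
- The arm moves only by the tool jog_arm, never from a script. Its argument "deltas" is a list of rows, each a list of 5 numbers: the shift along the world's x, y, z in m, then the turn about the world's z in rad, then the finger opening in m, from 0 to 0.094. In form: [[x, y, z, yaw, fingers], ...]. A call has 1 to 8 rows; each row shifts and turns the commanded pose from where the row before left it; what a row does not reach is not made up. A row lasts 1/12 s, in which the tool goes at most 41.7 mm and 7.16 degrees, less where a joint would pass 70% of its speed; a pose out of reach is approached as far as the arm can. A call is refused whole if a number of a shift passes 0.0417 or a number of a turn 0.125, either way. A call with a gripper value outside its range is refused whole. The fingers move at their own pace and stop on an object; "grip_force" is the grip in N (left out, the last holds). Time passes only in rows, so rows that do not move let the fingers close. It gives the time, the measured TCP pose, the force and the opening at its end, in the units of the state.
- r.state(): the state, without advancing time (a new reading comes with each control period).
- cams.read_camera(name): name is "scene" or "top" or "wrist"; returns (picture, depth): 400x640x3 uint8, red, green, blue; 400x640 float32, m along the optical axis (not along the pixel's ray), 0 where there is no reading.
- cams.camera_params(name): a dict with "fx", "fy", "cx", "cy" (pixels), "extrinsics" (4x4, takes a point from camera to world coordinates). Camera axes: x right, y down, z forward; pixel columns grow to the right and rows downward; lengths in m; the calibration is good to about 2 mm. A picture is of the moment at which its call begins: read the wrist's pose just before it. camera_params takes no time and is no camera call; for the wrist camera it gives the pose at the moment of the call.
- job_done(): hands the job in, once; it reports no verdict.
The state is a dict: "time_s": time; "joint_pos": joint angles; "joint_vel": joint speeds; "effort": joint torques, N m; "tcp_pos": TCP position; "orientation": TCP orientation; "force": force on the tool from outside, world axes, zero at the start; "moment": the same for the moment, N m; "width": finger opening in m.
Only numpy, scipy, OpenCV 4.12 (cv2) and the standard library are available. Lean on these libraries where they do the work, as an engineer would, in place of code of your own. Each camera call takes 0.05 s, during which the arm holds its last target.

## Working session

There is one attempt and no reset: what is moved stays moved. The work goes in short steps, Python scripts to look and compute and a tool call to move; the robot and the scene stay as the last step left them, time stands still between calls to the robot, and variables do not carry over. Pictures are saved under pics/ and viewed, and the job is handed in when it is done.

Besides the shell and the picture viewer there is one more tool, called in YAML: its name, and indented under it one key for each argument. jog_arm: Moves the arm, as the interface text tells. Its arguments: {"type":"object","properties":{"deltas":{"type":"array","items":{"type":"array","items":{"type":"number"}}},"grip_force":{"type":"number"}},"required":["deltas"]}

```bash
mkdir -p pics; python3 - <<'E'
from plant import r,cams
import cv2,numpy as np
s=r.state();print(s['time_s'],s['tcp_pos'],s['orientation'],s['width'],r.nose_length)
for n in ("top","scene"):
    im,d=cams.read_camera(n);p=cams.camera_params(n)
    np.savez(f"{n}.npz",im=im,d=d,K=[p[k] for k in("fx","fy","cx","cy")],E=p["extrinsics"])
    cv2.imwrite(f"pics/{n}1.png",im[...,::-1]);print(n,p)
E
```

```text
0.0 [ 0.14386941 -0.5303265   0.22332176] [-3.13940145e+00 -2.13027129e-04  2.64829116e-01] 0.09434307540564292 0.019
top {'fx': 381.4232489221477, 'fy': 381.4232489221477, 'cx': 317.64876065394697, 'cy': 196.98374609725352, 'extrinsics': array([[-7.09158420e-03, -9.96263911e-01,  8.60693275e-02,
         4.74508316e-01],
       [-9.99974372e-01,  7.14977529e-03,  3.67850326e-04,
         1.75366953e-02],
       [-9.81852356e-04, -8.60645131e-02, -9.96289082e-01,
         8.83367884e-01],
       [ 0.00000000e+00,  0.00000000e+00,  0.00000000e+00,
         1.00000000e+00]])}
scene {'fx': 406.0101091251558, 'fy': 406.0101091251558, 'cx': 316.82952889042855, 'cy': 201.69724655827824, 'extrinsics': array([[-0.75526184,  0.36521955, -0.5442373 ,  1.00837541],
       [ 0.655246  ,  0.44004535, -0.61401366,  0.52426214],
       [ 0.0152393 , -0.8203504 , -0.57165811,  0.6797631 ],
       [ 0.        ,  0.        ,  0.        ,  1.        ]])}
```

View pics/top1.png

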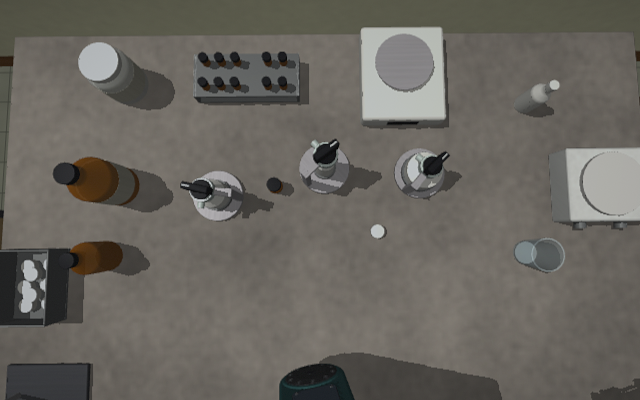

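View pics/scene1.png

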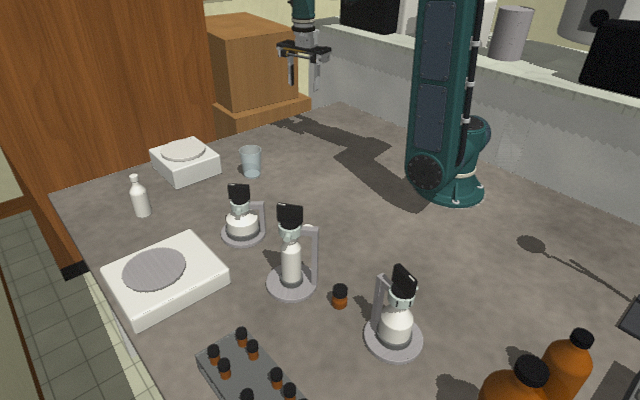

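The top view shows three stands: the flask's driver near (200,188), the slim bottle's near (325,150) and the jar's near (432,163). In the scene view the middle one, at (290,215), is the slim one. I'll measure heights from depth next.

```bash
cat > h.py <<'E'
import numpy as np
def cloud(n):
    z=np.load(n+".npz");im,d,K,E=z['im'],z['d'],z['K'],z['E']
    v,u=np.mgrid[:400,:640]
    P=np.stack([(u-K[2])/K[0]*d,(v-K[3])/K[1]*d,d],-1)@E[:3,:3].T+E[:3,3]
    P[d==0]=np.nan
    return im,P,K,E
E
python3 - <<'E'
from h import *
import cv2
im,P,K,E=cloud("top")
for n,(u,v) in dict(flask=(200,188),tall=(325,150),jar=(432,163)).items():
    sl=np.s_[v-28:v+28,u-28:u+28]
    p=P[sl].reshape(-1,3);c=im[sl].reshape(-1,3).astype(int)
    zt=np.nanpercentile(p[:,2],99.7); m=p[:,2]>zt-.012
    q=p[m]
    (cx,cy),wh,a=cv2.minAreaRect((q[:,:2]*1000).astype(np.float32))
    print(n,'ztop',zt,m.sum(),'rect',cx,cy,wh,a,'z',np.nanmin(q[:,2]),np.nanmax(q[:,2]))
    w=m&(c.min(1)>110); print(' white',w.sum(),p[w].mean(0) if w.any() else '')
x=im[105:205,270:380,::-1];cv2.imwrite("pics/t2.png",cv2.resize(x,None,fx=6,fy=6,interpolation=cv2.INTER_CUBIC)[:600])
ims,Ps,_,_=cloud("scene")
x=ims[190:310,240:340,::-1];cv2.imwrite("pics/s2.png",cv2.resize(x,None,fx=5,fy=5,interpolation=cv2.INTER_CUBIC)[:600])
E
```

```text
flask ztop 0.184747013548196 216 rect 556.8062744140625 247.6572265625 (51.18898391723633, 13.9778470993042) 77.86882781982422 z 0.17367695193914168 0.18614389010824461
 white 17 [0.55921071 0.26313272 0.18315952]
tall ztop 0.21911324723377332 244 rect 618.4803466796875 3.0327320098876953 (14.450033187866211, 52.16921615600586) 36.26169967651367 z 0.20751216447338727 0.21969699623751004
 white 16 [ 0.62623209 -0.00721713  0.21772221]
jar ztop 0.15387121427681288 210 rect 605.8375854492188 -216.3277587890625 (13.62903881072998, 51.681968688964844) 44.21316909790039 z 0.14215373520474028 0.15555093300857137
 white 14 [ 0.61608236 -0.22815603  0.15278692]
```

View pics/t2.png

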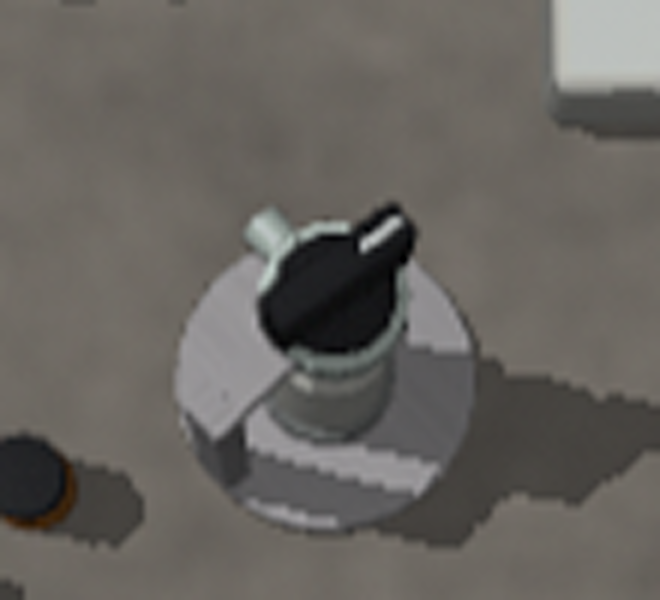

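View pics/s2.png

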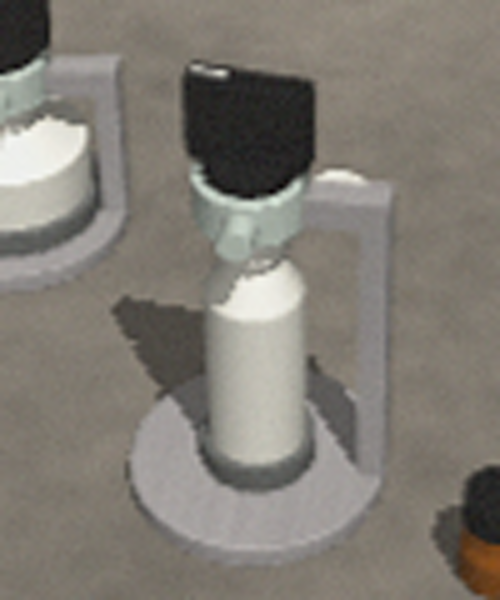

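Heights check out: bar tops at 0.185, 0.219 and 0.154 m, and the middle one measures 52x14 mm. That makes the tall bar centred at (0.618, 0.003), with its long axis at −53.7° toward the stripe. The tool yaw relation is yaw = j1 − j6 + π/2. I'll therefore grasp at yaw ≈ 2.205, where j6 is about −0.63 and ends near +0.4, well inside its range. I'll move to a hover first.

jog_arm:
  deltas:
    - [0.02,0.022,0.01,0.08,0.094]
    - [0.02,0.022,0.01,0.08,0.094]
    - [0.02,0.022,0.01,0.08,0.094]
    - [0.02,0.022,0.01,0.08,0.094]
    - [0.02,0.022,0.01,0.08,0.094]
    - [0.02,0.022,0.01,0.08,0.094]
    - [0.02,0.022,0.01,0.08,0.094]
    - [0.02,0.022,0.01,0.08,0.094]
  grip_force: 25

```text
time_s: 0.77
tcp_pos: [0.3045, -0.3534, 0.3045]
orientation: [-3.141, -0.0, 0.909]
force: [0.9, -0.3, -0.1]
width: 0.0944
```

jog_arm:
  deltas:
    - [0.02,0.022,0,0.08,0.094]
    - [0.02,0.022,0,0.08,0.094]
    - [0.02,0.022,0,0.08,0.094]
    - [0.02,0.022,0,0.08,0.094]
    - [0.02,0.022,0,0.08,0.094]
    - [0.02,0.022,0,0.08,0.094]
    - [0.02,0.022,0,0.08,0.094]
    - [0.02,0.022,0,0.08,0.094]

```text
time_s: 1.43
tcp_pos: [0.4646, -0.1775, 0.304]
orientation: [-3.141, -0.0, 1.549]
force: [0.3, 0.0, 0.4]
width: 0.0941
```

jog_arm:
  deltas:
    - [0.02,0.022,0,0.08,0.094]
    - [0.02,0.022,0,0.08,0.094]
    - [0.02,0.022,0,0.08,0.094]
    - [0.02,0.022,0,0.08,0.094]
    - [0.02,0.022,0,0.08,0.094]
    - [0.02,0.022,0,0.08,0.094]
    - [0,0,0,0.08,0.094]
    - [0,0,0,0.08,0.094]

```text
time_s: 2.1
tcp_pos: [0.5846, -0.0452, 0.3028]
orientation: [-3.14, -0.002, 2.192]
force: [-0.4, -0.5, 0.0]
width: 0.094
```

```bash
python3 - <<'E'
from plant import r,cams
import cv2,numpy as np
from h import *
for i in range(2):
    n="wrist"
    p=cams.camera_params(n);s=r.state();im,d=cams.read_camera(n)
    np.savez(f"{n}.npz",im=im,d=d,K=[p[k] for k in("fx","fy","cx","cy")],E=p["extrinsics"])
cv2.imwrite(f"pics/{n}1.png",im[...,::-1]);print(s['tcp_pos'],s['orientation'],p['extrinsics'])
im,P,K,E=cloud("wrist")
m=(P[...,2]>.2085)&(P[...,2]<.222)&(np.hypot(P[...,0]-.618,P[...,1]-.003)<.04)
q=P[m];print(m.sum(),cv2.minAreaRect((q[:,:2]*1000).astype(np.float32)),np.percentile(q[:,2],[1,50,99]))
w=m&(im.min(2)>110);print(w.sum(),P[w].mean(0))
E
```

```text
[ 0.5842265  -0.04583835  0.30316689] [-3.13995107e+00 -1.66839087e-03  2.19296929e+00] [[ 0.81235693  0.56774305  0.13320676  0.54585728]
 [ 0.58315919 -0.79038752 -0.18765108  0.00751787]
 [-0.00125264  0.23012041 -0.97316136  0.46427214]
 [ 0.          0.          0.          1.        ]]
1142 ((619.0435180664062, 2.7583694458007812), (14.377416610717773, 51.68894958496094), 35.44766616821289) [0.2095918  0.21843428 0.22042929]
66 [ 0.62746525 -0.00819086  0.21933475]
```

View pics/wrist1.png

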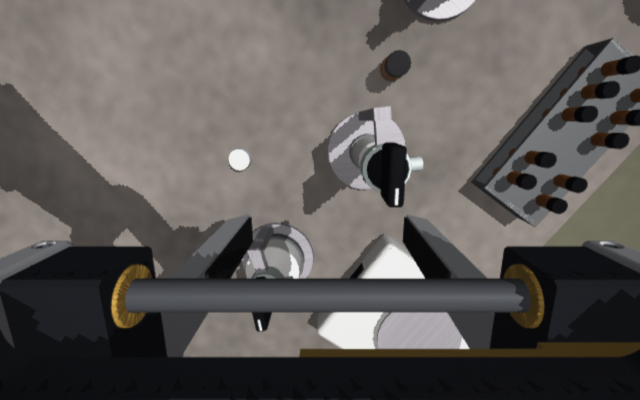

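The wrist view shows the tall driver at (393,175), with its stripe at the lower end (396,196). The wrist estimate of (0.619, 0.0028) at 125.5° agrees with the top view to within 1 mm and 1°. I need to shift +0.0345, +0.0485 at height, then go straight down.

jog_arm:
  deltas:
    - [0.0115,0.0162,0,0.005,0.094]
    - [0.0115,0.0162,0,0,0.094]
    - [0.0115,0.0161,0,0,0.094]
    - [0,0,0,0,0.094]
    - [0,0,0,0,0.094]

```text
time_s: 2.62
tcp_pos: [0.6183, 0.0018, 0.3038]
orientation: [-3.14, -0.001, 2.189]
force: [-0.5, -0.1, -0.0]
width: 0.0939
```

```bash
python3 -c "
from plant import r
s=r.state();print(s['tcp_pos'],s['orientation'],s['joint_pos'])"
```

```text
[0.61834751 0.00182629 0.30375699] [-3.14030972e+00 -6.73114902e-04  2.18906179e+00] [-8.85356748e-02  2.44226248e-01  1.03520689e+00 -3.35557404e-04
  1.86357223e+00 -7.06898192e-01]
```

jog_arm:
  deltas:
    - [0.0005,0.001,-0.02,0.007,0.094]
    - [0,0,-0.02,0,0.094]
    - [0,0,-0.02,0,0.094]
    - [0,0,-0.015,0,0.094]
    - [0,0,-0.012,0,0.094]
    - [0,0,-0.008,0,0.094]
    - [0,0,0,0,0.094]
    - [0,0,0,0,0.094]

```text
time_s: 3.28
tcp_pos: [0.6188, 0.0022, 0.2098]
orientation: [3.141, 0.0, 2.196]
force: [0.3, 0.5, 0.6]
width: 0.0936
```

Now z is 0.210, and the tips are about 11 mm above the disc. I'll lower another 2 mm and close.

jog_arm:
  deltas:
    - [0,0.0005,-0.002,0,0.094]
    - [0,0,0,0,0.0]
    - [0,0,0,0,0.0]
    - [0,0,0,0,0.0]
    - [0,0,0,0,0.0]
    - [0,0,0,0,0.0]
    - [0,0,0,0,0.0]
    - [0,0,0,0,0.0]
  grip_force: 25

```text
time_s: 3.95
tcp_pos: [0.619, 0.0032, 0.2075]
orientation: [3.141, 0.0, 2.197]
force: [-0.0, -0.1, -0.4]
width: 0.0507
```

jog_arm:
  deltas:
    - [0,0,0,0,0.0]
    - [0,0,0,0,0.0]
    - [0,0,0,0,0.0]
    - [0,0,0,0,0.0]

```text
time_s: 4.28
tcp_pos: [0.6189, 0.0031, 0.2075]
orientation: [3.142, -0.0, 2.197]
force: [0.1, -0.2, 0.3]
width: 0.0243
```

jog_arm:
  deltas:
    - [0,0,0,0,0.0]
    - [0,0,0,0,0.0]
    - [0,0,0,0,0.0]
    - [0,0,0,0,0.0]
    - [0,0,0,0,0.0]

```text
time_s: 4.7
tcp_pos: [0.619, 0.0032, 0.2075]
orientation: [3.141, 0.0, 2.197]
force: [0.3, 1.0, -0.5]
width: 0.0139
```

It is gripped at 14 mm, which matches the bar's width. Now I'll turn it clockwise (negative yaw).

jog_arm:
  deltas:
    - [0,0,0,-0.06,0.0]
    - [0,0,0,-0.06,0.0]
    - [0,0,0,-0.06,0.0]
    - [0,0,0,-0.06,0.0]
    - [0,0,0,-0.06,0.0]
    - [0,0,0,-0.06,0.0]
    - [0,0,0,-0.06,0.0]
    - [0,0,0,-0.06,0.0]

```text
time_s: 5.37
tcp_pos: [0.6188, 0.0031, 0.2075]
orientation: [-3.141, 0.0, 1.714]
force: [-0.1, 0.6, 0.6]
width: 0.014
```

```bash
python3 -c "
from plant import r
s=r.state();print(s['tcp_pos'],s['orientation'],s['force'],s['moment'],s['width'])"
```

```text
[0.61884707 0.00314462 0.20748897] [-3.14139841e+00  2.48797940e-05  1.71400053e+00] [-0.07447841  0.64965579  0.56186982] [ 0.00823112 -0.08454703  0.05853926] 0.013999281308393587
```

Forces are low and the detent's reaction moment shows up. I'll continue to about 1.0 rad in total.

jog_arm:
  deltas:
    - [0,0,0,-0.065,0.0]
    - [0,0,0,-0.065,0.0]
    - [0,0,0,-0.065,0.0]
    - [0,0,0,-0.065,0.0]
    - [0,0,0,-0.065,0.0]
    - [0,0,0,-0.065,0.0]
    - [0,0,0,-0.065,0.0]
    - [0,0,0,-0.065,0.0]

```text
time_s: 6.03
tcp_pos: [0.6186, 0.0032, 0.2075]
orientation: [-3.141, 0.0, 1.194]
force: [0.1, 0.1, 0.5]
width: 0.014
```

```bash
python3 -c "
from plant import r
s=r.state();print(s['tcp_pos'],s['orientation'],s['force'],s['moment'],s['width'])"
```

```text
[0.61860264 0.00318267 0.20747944] [-3.14084538e+00  2.80683298e-04  1.19362962e+00] [0.05952994 0.12580753 0.51120267] [0.03590181 0.07453881 0.0656535 ] 0.013963275550023488
```

The tool has turned 1.003 rad. Next I'll open and let the bar settle.

jog_arm:
  deltas:
    - [0,0,0,0,0.094]
    - [0,0,0,0,0.094]
    - [0,0,0,0,0.094]
    - [0,0,0,0,0.094]
    - [0,0,0,0,0.094]
    - [0,0,0,0,0.094]
    - [0,0,0,0,0.094]
    - [0,0,0,0,0.094]

```text
time_s: 6.7
tcp_pos: [0.619, 0.0031, 0.2075]
orientation: [3.141, 0.0, 1.197]
force: [0.2, 0.1, 0.0]
width: 0.0638
```

jog_arm:
  deltas:
    - [0,0,0,0,0.094]
    - [0,0,0,0,0.094]
    - [0,0,0.02,0,0.094]
    - [0,0,0.02,0,0.094]
    - [0,0,0.03,0,0.094]
    - [0,0,0.03,0,0.094]
    - [0,0,0.01,0,0.094]
    - [0,0,0,0,0.094]

```text
time_s: 7.37
tcp_pos: [0.6201, 0.0031, 0.3217]
orientation: [3.134, -0.002, 1.197]
force: [-0.3, -0.3, -0.1]
width: 0.0941
```

jog_arm:
  deltas:
    - [-0.03,0,0,0,0.094]
    - [-0.03,0,0,0,0.094]
    - [-0.03,0,0,0,0.094]
    - [-0.03,0,0,0,0.094]
    - [-0.03,0,0,0,0.094]
    - [0,0,0,0,0.094]
    - [0,0,0,0,0.094]

```text
time_s: 7.95
tcp_pos: [0.4677, 0.0033, 0.316]
orientation: [-3.14, 0.0, 1.197]
force: [1.1, 0.7, -0.8]
width: 0.0939
```

```bash
python3 - <<'E'
from plant import r,cams
import cv2,numpy as np
from h import *
s=r.state();print(s['time_s'],s['tcp_pos'],s['width'],s['force'])
for n in ("top","wrist"):
    p=cams.camera_params(n);im,d=cams.read_camera(n)
    np.savez(f"{n}.npz",im=im,d=d,K=[p[k] for k in("fx","fy","cx","cy")],E=p["extrinsics"])
    cv2.imwrite(f"pics/{n}3.png",im[...,::-1])
    im,P,K,E=cloud(n)
    for k,c,zt in (("tall",(.6188,.003),.218),("flask",(.557,.2477),.183),("jar",(.606,-.2163),.153)):
        m=(P[...,2]>zt-.01)&(P[...,2]<zt+.004)&(np.hypot(P[...,0]-c[0],P[...,1]-c[1])<.04)
        if m.sum()<50: print(n,k,'few');continue
        w=m&(im.min(2)>110)
        print(n,k,m.sum(),cv2.minAreaRect((P[m][:,:2]*1000).astype(np.float32)),P[w].mean(0) if w.any() else '')
E
```

```text
7.95 [0.46768141 0.00328166 0.31599142] 0.0938910404261008 [ 1.05601276  0.68365759 -0.82973137]
top tall 242 ((618.3888549804688, 2.9653549194335938), (51.18696212768555, 14.478878021240234), 68.6226577758789) [ 0.61458525 -0.00821267  0.21734448]
top flask 219 ((556.7430419921875, 247.76791381835938), (51.89906311035156, 13.95615005493164), 77.97212219238281) [0.55923966 0.26363467 0.18284546]
top jar 206 ((605.5943603515625, -216.05419921875), (13.589203834533691, 50.62016296386719), 44.223106384277344) [ 0.61633184 -0.228565    0.15269993]
wrist tall 1330 ((618.4215087890625, 2.8638458251953125), (51.737545013427734, 14.421025276184082), 67.99111938476562) [ 0.61295706 -0.01183521  0.21938075]
wrist flask few
wrist jar few
```

View pics/wrist3.png

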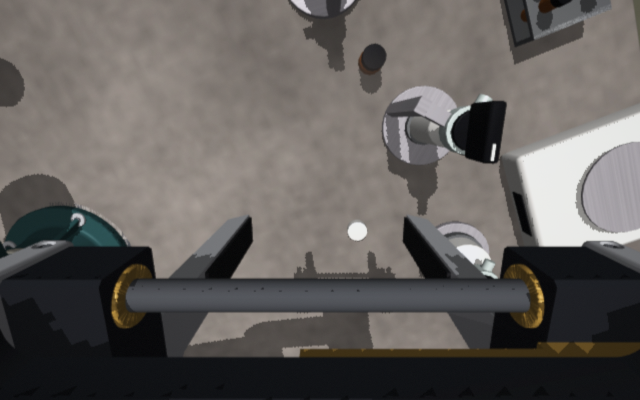

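View pics/top3.png

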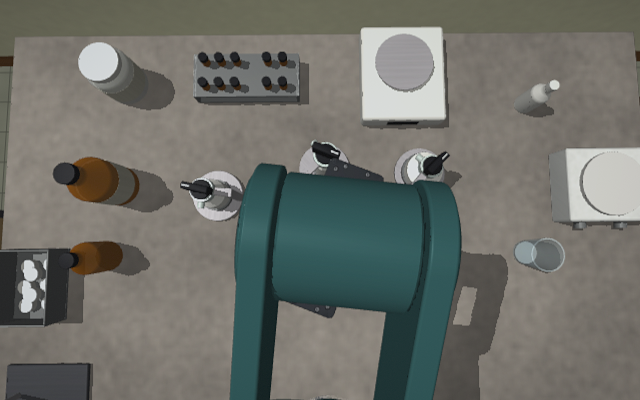

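In the wrist view the tall bar is at (487,131) with its stripe at (493,152). It moved from −54° to −112°, about 1.01 rad clockwise, and stayed there after release. The other two bars haven't changed. The arm is clear, so I'll hand in.

jog_arm:
  deltas:
    - [0,0,0,0,0.094]
    - [0,0,0,0,0.094]
    - [0,0,0,0,0.094]

```text
time_s: 8.3
tcp_pos: [0.4697, 0.0031, 0.3168]
orientation: [-3.14, 0.0, 1.197]
force: [0.2, -0.5, -0.4]
width: 0.094
```

```bash
python3 -c "
from plant import r,job_done
import numpy as np
s=r.state();print(s['time_s'],s['tcp_pos'],np.abs(s['joint_vel']).max(),s['force'])
print(job_done())"
```

```text
8.3 [0.46967276 0.00309582 0.31684038] 0.007297340096422948 [ 0.15924705 -0.50223828 -0.39308083]
the job is handed in; nothing more can be done
None
```

I gripped the tall slim bottle's driver across its bar (14 mm measured), turned it clockwise by about 1.0 rad in one grasp, then let go and backed off. I handed the job in at 8.3 s; it reports no verdict.

- **Tall driver:** after release, both the top and wrist cameras showed the bar about 58° (1.01 rad) clockwise of where it started. Since it starts at 0 to 0.2 rad, that puts it past 0.9 rad. I took only one look after release, so "not turning" rests on the bar having held its angle after I let go. I did not measure its speed.
- **Other drivers:** the flask and jar bars measured the same before and after, to within 0.1°.
- **Arm:** it stood still and clear of the stands, with the force reading under 1 N.

No check failed, and the two cameras agreed to about 1 mm and 1°.

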